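# Set the label dispenser's blank selector by counting clicks, then feed

### The arm

A 6-joint arm with a two-finger parallel gripper is mounted at the origin on the work surface. World frame = base frame: x ahead of the robot, y to its left, z up, the work surface at z = 0. Lengths are in m, angles in rad, forces in N, time in s.
With the tool pointing down it reaches from about 0.25 to 0.725 m from the base axis. Payload 4 kg.
Tool frame: the origin (TCP) lies midway between the tips of the shut fingers; the grasp point (between the pads) lies 19 mm behind it; z points along the fingers, y is the direction in which the jaws open and shut (so a half turn about z gives the same grasp; the last joint's range is limited). The gripper opens to 85 mm and grips with 20 to 120 N. Pads are 22 mm wide; open, the fingers measure 114 mm over their backs; the gripper's body (76 mm by 85 mm) begins 54 mm behind the grasp point. The pads swing forward as they close: fully open they stand 13 mm farther back than shut.
Start: joints at [-1.1, 0.241, 0.005, 1.335, 0, 1.571], TCP at [0.227, -0.446, 0.231] pointing down, gripper open.
Joint ranges: [-2.72, 2.72], [-1.05, 1.87], [-1.09, 1.28], [-1.99, 2.15], [-1.42, 1.44], [-3.14, 3.14]. Speed limits (rad/s): [2.79, 2.79, 3.14, 3.14, 3.14, 3.14].

### API

Orientations are given as a unit quaternion [x, y, z, w].
In Python, from workcell import get_obs, camera, camera_model, job_done, masks_of gives the robot as it stands.
- The arm moves only by the tool jog_arm, never from a script. Its argument "deltas" is a list that holds one entry, the list of rows, each a list of 7 numbers: the shift along the tool's x, y, z in mm, then the turn, a rotation vector about the tool's x, y, z in degrees, then the finger opening in mm, from 0 to 85.4. A call has 1 to 5 rows; each row shifts and turns the pose as measured when the row begins, along the tool's axes as they then stand; what a row does not reach is not made up. A row lasts 1/10 s, in which the tool goes at most 50 mm and 8.59 degrees, less where a joint would pass 70% of its speed; a pose out of reach is approached as far as the arm can. A call with a gripper value outside its range is refused whole. The fingers move at their own pace and stop on an object; the grip force is fixed at half the most. Time passes only in rows, so rows that do not move let the fingers close. It gives the time, the measured TCP pose, the force and the opening at its end, in the units of the state.
- get_obs(): the state, without advancing time (a new reading comes with each control period).
- camera(name): name is "scene" or "side" or "wrist"; returns the picture (480x640x3 uint8, red, green, blue); there is no depth.
- camera_model(name): a dict with "fovy" (degrees; the focal length in pixels is half the picture's height over the tangent of half this angle, whatever the lens; pixels are square), "cx", "cy" (the principal point, pixels), "pose" (4x4, takes a point from camera to world coordinates); the wrist camera has in their place "T_tool_cam" (4x4, takes a point from camera to tool coordinates, whose origin is the TCP and whose axes are the flange's). Camera axes: x right, y down, z forward; pixel columns grow to the right and rows downward; lengths in m; the calibration is good to about 2 mm. A picture is of the moment at which its call begins: read the wrist's pose just before it. camera_model takes no time and is no camera call.
- job_done(): hands the job in, once; it reports no verdict.
Trained networks look in the newest picture that a camera, given by its name, has taken for a name from the list of things; names that differ only in an ending like _2 or _b are one class to them, and where a whole thing is asked for, a point or a joint stands for the part that bears it (a point fixed in the world has none). Each returns a list of dicts, best first, with "conf" (0 to 1); they miss things now and then, are a little off and sometimes report something else, mostly with a low value. They report only what shows in the picture. A call takes as long as a camera call. They do not tell look-alikes from the thing itself.
- masks_of(target, camera): "pixels" (480x640 bool, what is visible of it) and "at" ([column, row] in pixels, amid what is visible of it).
The state is a dict: "clock": time; "joint_pos": joint angles; "joint_vel": joint speeds; "tau": joint torques, N m; "eef_pos": TCP position; "tool_rot": TCP orientation; "ft_force": force on the tool from outside, world axes, zero at the start; "ft_torque": the same for the moment, N m; "grip_width": finger opening in m.
Only numpy, scipy, OpenCV 4.12 (cv2) and the standard library are available. Lean on these libraries where they do the work, as an engineer would, in place of code of your own. Each camera call takes 0.05 s, during which the arm holds its last target. There are 200 camera calls.

### The job

Set the bench label dispenser to the label length for the meal crates: turn its blank round selector anticlockwise all the way to its end stop, without straining the stop, then clockwise exactly four clicks from there, and let go of it. Then press the green feed button fully in and release it; do not feed a label at any other setting, and leave the two cans and the jar where they stand.

Things in the scene. Friction and masses are not known exactly. Their poses are not given: they have to be found in the camera images.
- dispenser: Grey bench label dispenser, fixed to the bench: a box 280 (x) x 240 (y) x 70 mm tall. Origin: centre of its underside; x points from the aluminium control panel (robot side) to the roll of blank labels at the rear. The roll with its brackets takes up x +36 to +135, y -80 to +80 mm, up to 168 mm high. Selector and button stand on the box's top.
- selector_axis (a point): Centre of the selector knob's top face, on its vertical axis, 108 mm above the bench; belongs to the housing, does not turn. The knob is plain black and round with a ribbed rim, 52 mm in diameter, its side wall from 74 to 108 mm above the bench, no pointer or mark, alike all round: its present setting cannot be seen.
- selector_foot (a point): Point on the knob's axis, 70 mm above the bench. Eight evenly spaced detents within half a turn; a firm stop 0.05 rad beyond the first and last. The resisting moment rises fast to about 0.4 N m out of a detent, falls to nothing halfway, then reverses: the knob pulls on into the next detent and stays when let go. Starts 2 to 6 clicks clockwise (seen from above) of the anticlockwise stop.
- stop_tab (a point): Tab on the ring that carries both end stops, hidden in the housing 12 mm in dispenser +x from the knob's axis, 52 mm above the bench; x axis along the dispenser's x when unstrained. Sprung at 8 N m per rad: a knob forced on a stop turns it along. Turned by 0.12 rad (a push of some 1.2 N m, 1.4 mm at the tab) it is strained: a failure. 0.6 to 0.9 N m is safe, and plainly more than any click.
- setting_pin (a point): Tip of the small length setting pin, 6 mm thick, hidden in the housing. The selector shifts it in the dispenser's +x, 0.5 mm per clockwise click: at pin_zero when the knob rests in the first detent (at the anticlockwise stop), 2.0 mm beyond at four clicks, 3.5 mm at the other stop. A click is less than one pose reading shows.
- pin_zero (a point): Fixed point in the housing where the setting pin's tip stands at zero clicks: on the knob's axis, 35 mm above the bench. Axes as the dispenser's.
- feed_button (a joint): Travel of the green feed button: 0 out, 0.006 m fully in; sprung, about 1.5 N to start and 5 N fully in.
- feed_button_top (a point): Centre of the green button's top face, diameter 26 mm, 92 mm above the bench when out; it sits in a black collar of 42 mm diameter that ends 82 mm above the bench, 117 mm to the dispenser's -y from the selector's axis.
- can_red: Loose full food can with a red label, diameter 75, height 110 mm, origin at the centre of its underside; must not be moved.
- can_yellow: Loose full food can with a yellow label, diameter 75, height 110 mm, origin at the centre of its underside; must not be moved.
- jar: Loose jar with a red cap, diameter 70, height 100 mm, origin at the centre of its underside; must not be moved.
Not all that is in view belongs to the job. Of the things that look like the jar, the largest one is meant. What is shaped like the can_yellow but blue is not meant.

How it is judged:
By the outcome, as a careful person would: the job done as asked, in the order asked, and still so for the second after the job is handed in, with the robot touching nothing.
It also fails if it takes over 72 s, if anything falls off the work surface, if the arm or the gripper's body presses on something with over 40 N, if the wrist force passes 120 N, or if a joint passes its speed limit or range.

## Working session

There is one attempt and no reset: what is moved stays moved. The work goes in short steps, Python scripts to look and compute and a tool call to move; the robot and the scene stay as the last step left them, time stands still between calls to the robot, and variables do not carry over. Pictures are saved under pics/ and viewed, about 8 in all and at most 12, crops included, and the job is handed in when it is done.

Besides the shell and the picture viewer there is one more tool, called after "Request:" by a JSON object that holds its "op" and its "data". jog_arm: Moves the arm, as the interface text tells. Its arguments: {"type":"object","properties":{"deltas":{"type":"array"}},"required":["deltas"]}

```bash
mkdir -p pics
cat > h.py <<'E'
import numpy as np, cv2, json
from workcell import *
from scipy.spatial.transform import Rotation as R
def K(m): 
    f=240/np.tan(np.radians(m["fovy"])/2); return f,m["cx"],m["cy"]
def campose(name):
    m=camera_model(name)
    if "pose" in m: return m,np.array(m["pose"])
    o=get_obs(); T=np.eye(4); T[:3,:3]=R.from_quat(o["tool_rot"]).as_matrix(); T[:3,3]=o["eef_pos"]
    return m,T@np.array(m["T_tool_cam"])
def ray(m,P,uv):
    f,cx,cy=K(m); d=np.array([(uv[0]-cx)/f,(uv[1]-cy)/f,1]); return P[:3,3],P[:3,:3]@d
def onplane(m,P,uv,z):
    o,d=ray(m,P,uv); return o+d*(z-o[2])/d[2]
def proj(m,P,X):
    f,cx,cy=K(m); p=np.linalg.inv(P)@np.append(X,1); return np.array([cx+f*p[0]/p[2],cy+f*p[1]/p[2]])
def shot(name,fn):
    m,P=campose(name); im=camera(name); cv2.imwrite("pics/"+fn,np.ascontiguousarray(im[:,:,::-1])); return m,P,im
E
python3 - <<'E'
from h import *
o=get_obs(); print({k:np.round(v,3).tolist() for k,v in o.items()})
for c in("scene","side"):
    m,P,im=shot(c,c+"1.png"); print(c,{k:(np.round(v,3).tolist() if k=="pose" else v) for k,v in m.items()})
    for t in("dispenser","selector_axis","feed_button_top","can_red","can_yellow","jar"):
        for d in masks_of(t,c)[:3]:
            ys,xs=np.where(d["pixels"]); print(t,round(d["conf"],2),np.round(d["at"]),[xs.min(),ys.min(),xs.max(),ys.max()],len(xs))
a=cv2.imread("pics/scene1.png");b=cv2.imread("pics/side1.png")
print(camera_model("wrist"))
E
```

```text
{'clock': 0.0, 'joint_pos': [-1.1, 0.241, 0.004, 1.335, 0.0, 1.571], 'joint_vel': [-0.0, 0.0, 0.0, -0.001, 0.0, 0.003], 'tau': [-0.001, -37.232, 25.241, 0.017, -0.0, 0.0], 'eef_pos': [0.227, -0.445, 0.23], 'tool_rot': [0.972, 0.233, -0.0, -0.001], 'ft_force': [-0.146, -0.077, -0.263], 'ft_torque': [0.042, -0.029, 0.031], 'grip_width': 0.085}
scene {'fovy': 42.781207822044564, 'cx': 326.6724223883066, 'cy': 246.42289348321472, 'pose': [[0.486, 0.586, -0.648, 1.466], [0.874, -0.321, 0.366, -0.423], [0.006, -0.744, -0.668, 0.949], [0.0, 0.0, 0.0, 1.0]]}
dispenser 0.69 [330. 254.] [np.int64(248), np.int64(192), np.int64(413), np.int64(323)] 13374
selector_axis 0.88 [332. 253.] [np.int64(248), np.int64(192), np.int64(413), np.int64(323)] 13455
feed_button_top 0.66 [286. 230.] [np.int64(281), np.int64(225), np.int64(290), np.int64(233)] 72
can_red 0.65 [392. 201.] [np.int64(376), np.int64(178), np.int64(408), np.int64(231)] 1266
can_yellow 0.69 [174. 281.] [np.int64(153), np.int64(253), np.int64(196), np.int64(314)] 2127
can_yellow 0.57 [228. 266.] [np.int64(209), np.int64(240), np.int64(2
[... 868 characters left out ...]
] 3070
jar 0.86 [419. 354.] [np.int64(397), np.int64(320), np.int64(437), np.int64(380)] 2027
jar 0.64 [471. 297.] [np.int64(449), np.int64(270), np.int64(486), np.int64(322)] 1563
jar 0.6 [405. 294.] [np.int64(380), np.int64(258), np.int64(425), np.int64(329)] 2690
{'fovy': 71.42942839203205, 'cx': 324.0960502030474, 'cy': 242.6230170222355, 'T_tool_cam': array([[ 5.46267553e-04, -9.50211885e-01, -3.11604035e-01,
         7.98928471e-02],
       [ 9.99999790e-01,  4.10534267e-04,  5.01190231e-04,
        -4.08989911e-04],
       [-3.48312780e-04, -3.11604244e-01,  9.50211910e-01,
        -1.43400660e-01],
       [ 0.00000000e+00,  0.00000000e+00,  0.00000000e+00,
         1.00000000e+00]])}
```

View pics/scene1.png

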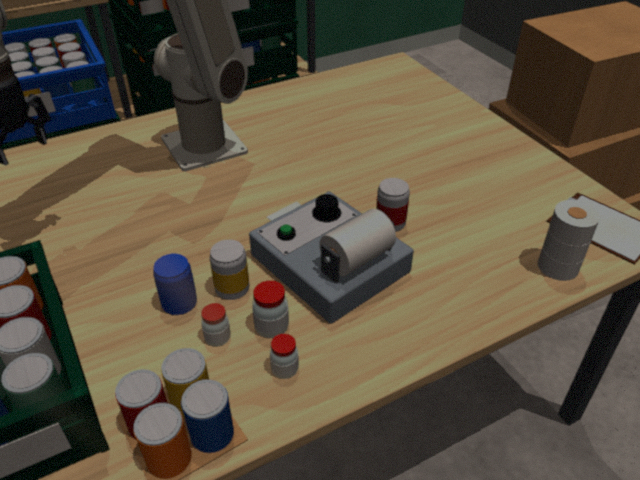

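View pics/side1.png

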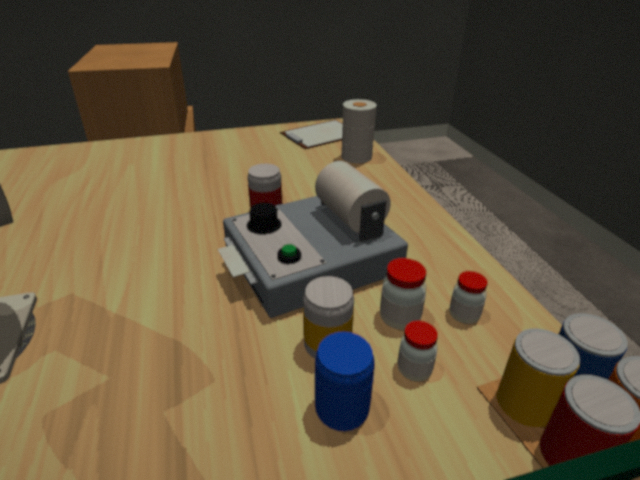

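Scene: the knob's top is at about (327,202), the button at (286,230), the red can at (393,200), just beyond the knob, the yellow can at (228,268) and the large jar at (270,310). Side: the knob is at (263,212) and the button at (289,250). Next I'll locate these roughly.

Run:
```python
from h import *
pts={"scene":dict(knob=(327,201,.108),btn=(286,230,.092),red=(394,187,.11),yel=(228,251,.11),jar=(270,292,.1)),
"side":dict(knob=(263,212,.108),btn=(289,250,.092),red=(265,173,.11),yel=(329,292,.11),jar=(406,270,.1))}
for c in pts:
    m,P=campose(c)
    for k,v in pts[c].items(): print(c,k,np.round(onplane(m,P,v[:2],v[2]),3))
o=get_obs();print(R.from_quat(o["tool_rot"]).as_matrix().round(3))
```

```text
scene knob [0.516 0.113 0.108]
scene btn [ 0.545 -0.004  0.092]
scene red [0.546 0.273 0.11 ]
scene yel [ 0.567 -0.145  0.11 ]
scene jar [ 0.703 -0.116  0.1  ]
side knob [0.51  0.097 0.108]
side btn [ 0.534 -0.012  0.092]
side red [0.542 0.254 0.11 ]
side yel [ 0.562 -0.152  0.11 ]
side jar [ 0.696 -0.122  0.1  ]
[[ 0.891  0.454  0.   ]
 [ 0.454 -0.891 -0.   ]
 [-0.     0.    -1.   ]]
```

Request:
{"op": "jog_arm", "data": {"deltas": [[[39, -28, 0, 0, 0, 0, 85], [39, -28, 0, 0, 0, 0, 85], [39, -28, 0, 0, 0, 0, 85], [39, -28, 0, 0, 0, 0, 85], [39, -28, 0, 0, 0, 0, 85]]]}}

```text
clock: 1.2
eef_pos: [0.3393, -0.2323, 0.2306]
tool_rot: [0.974, 0.226, 0.001, 0.002]
ft_force: [0.8, -0.9, 0.2]
grip_width: 0.0849
```

Run:
```python
from h import *
o=get_obs(); print({k:np.round(v,3).tolist() for k,v in o.items()})
r=R.from_quat(o["tool_rot"]).as_matrix();print(r.round(2)); print((r.T@(np.array([.513,.105,.23])-o["eef_pos"])*1000).round())
```

```text
{'clock': 1.2, 'joint_pos': [-0.599, 0.062, -0.21, 1.295, -0.001, 2.086], 'joint_vel': [1.182, -0.166, -0.177, -0.03, 0.0, 1.176], 'tau': [-5.478, -28.983, 24.323, 0.554, -0.095, -1.001], 'eef_pos': [0.339, -0.232, 0.231], 'tool_rot': [0.974, 0.226, 0.001, 0.002], 'ft_force': [0.812, -0.942, 0.189], 'ft_torque': [-0.034, -0.086, 0.029], 'grip_width': 0.085}
[[ 0.9   0.44  0.  ]
 [ 0.44 -0.9  -0.  ]
 [ 0.    0.   -1.  ]]
[ 305. -226.   -0.]
```

Request:
{"op": "jog_arm", "data": {"deltas": [[[38, -28, 0, 0, 0, -1, 85], [38, -28, 0, 0, 0, -1, 85], [38, -28, 0, 0, 0, -1, 85], [38, -28, 0, 0, 0, -1, 85], [38, -28, 0, 0, 0, -1, 85]]]}}

```text
clock: 1.7
eef_pos: [0.444, -0.0101, 0.2318]
tool_rot: [0.963, 0.27, 0.003, 0.004]
ft_force: [0.9, -0.9, -0.1]
grip_width: 0.0845
```

Request:
{"op": "jog_arm", "data": {"deltas": [[[38, -28, 0, 0, 0, 0, 85], [30, -22, 0, 0, 0, 0, 85], [24, -18, 0, 0, 0, 0, 85], [0, 0, 0, 0, 0, 0, 85], [0, 0, 0, 0, 0, 0, 85]]]}}

```text
clock: 2.2
eef_pos: [0.4902, 0.1069, 0.2316]
tool_rot: [0.961, 0.275, 0.004, 0.003]
ft_force: [0.1, -0.2, -0.2]
grip_width: 0.085
```

Run:
```python
from h import *
m,P,im=shot("wrist","w1.png")
o=get_obs(); print({k:np.round(v,3).tolist() for k,v in o.items()})
for t in("selector_axis","feed_button_top","dispenser"):
    for d in masks_of(t,"wrist")[:2]:
        ys,xs=np.where(d["pixels"]); print(t,round(d["conf"],2),np.round(d["at"]),[xs.min(),ys.min(),xs.max(),ys.max()],len(xs))
print(proj(m,P,[.513,.105,.108]))
```

```text
{'clock': 2.25, 'joint_pos': [0.218, 0.236, -0.0, 1.325, -0.006, 2.803], 'joint_vel': [-0.029, -0.013, -0.013, 0.002, -0.003, -0.001], 'tau': [0.315, -37.166, 25.339, 0.051, -0.063, 0.005], 'eef_pos': [0.49, 0.107, 0.232], 'tool_rot': [0.962, 0.275, 0.005, 0.003], 'ft_force': [0.634, 0.721, 0.869], 'ft_torque': [0.034, 0.053, 0.011], 'grip_width': 0.085}
selector_axis 0.73 [421. 132.] [np.int64(246), np.int64(0), np.int64(639), np.int64(312)] 83627
feed_button_top 0.94 [449. 251.] [np.int64(434), np.int64(235), np.int64(464), np.int64(262)] 664
dispenser 0.67 [422. 132.] [np.int64(246), np.int64(0), np.int64(639), np.int64(312)] 83669
dispenser 0.67 [573. 293.] [np.int64(501), np.int64(240), np.int64(639), np.int64(346)] 9651
[339.80780594 213.34924225]
```

View pics/w1.png

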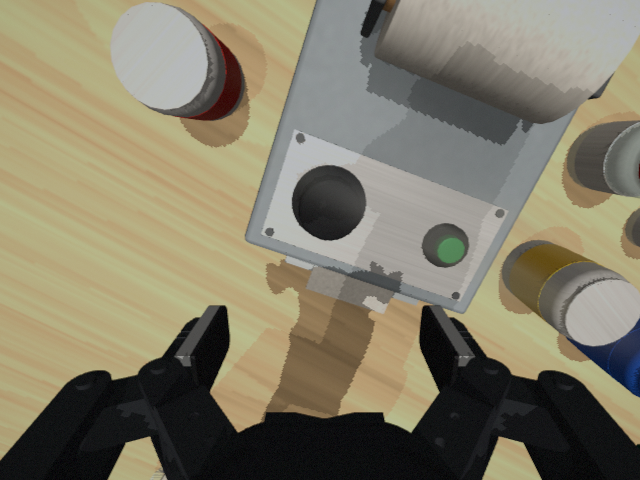

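The picture shows the knob at (329,203), the green button at (451,250), the red can clear to the left, and the yellow can clear at the lower right. Next I'll fit the knob's cylinder to the dark blob.

```bash
cat >> h.py <<'E'
def fitcyl(m,P,mask,r,z0,z1,x0):
    from scipy.optimize import minimize
    a=np.linspace(0,2*np.pi,60)
    def c(x):
        S=np.zeros(mask.shape,np.uint8)
        q=np.array([proj(m,P,[x[0]+r*np.cos(t),x[1]+r*np.sin(t),z]) for z in(z0,z1) for t in a])
        cv2.fillConvexPoly(S,cv2.convexHull((q*16).astype(np.int32)),1,shift=4)
        return 1-(mask&(S>0)).sum()/(mask|(S>0)).sum()
    return minimize(c,x0,method="Nelder-Mead",options=dict(initial_simplex=[x0,[x0[0]+.01,x0[1]],[x0[0],x0[1]+.01]],xatol=1e-4))
def blob(b,at):
    b=cv2.morphologyEx(b.astype(np.uint8),cv2.MORPH_OPEN,np.ones((5,5)))
    n,l=cv2.connectedComponents(b); return l==l[at[1],at[0]]
E
python3 - <<'E'
from h import *
m,P=campose("wrist"); im=cv2.imread("pics/w1.png").astype(int)
k=blob(im.max(2)<95,(329,203)); print(k.sum(),[ (v.min(),v.max()) for v in np.where(k)])
f=fitcyl(m,P,k,.026,.074,.108,[.51,.105]); print(f.x,f.fun)
g=(im[:,:,1]>im[:,:,2]+25)&(im[:,:,1]>im[:,:,0]+15); g=blob(g,(451,250)); print(g.sum())
f2=fitcyl(m,P,g,.013,.082,.092,[.54,-.01]); print(f2.x,f2.fun, onplane(m,P,np.array(np.where(g)).mean(1)[::-1],.092))
d=f.x-f2.x; print("sep",np.linalg.norm(d),"yaw",np.degrees(np.arctan2(-d[0],d[1])))
o=get_obs(); r=R.from_quat(o["tool_rot"]); print("yaw",r.as_matrix()[:2,0],(r.as_matrix().T@(np.array([*f.x,.085])-o["eef_pos"])*1000).round(1))
print("tilt fix deg, tool", np.degrees(np.cross([0,0,1],r.as_matrix().T@[0,0,-1])).round(2))
E
```

```text
4281 [(np.int64(166), np.int64(239)), (np.int64(292), np.int64(365))]
[0.51546561 0.11625938] 0.19224480261621113
536
[ 0.53315746 -0.00467504] 0.3215189873417722 [ 0.53427037 -0.00259837  0.092     ]
sep 0.12222165973971277 yaw 8.322926002533881
yaw [0.85050523 0.5259155 ] [ 26.3   2.8 147.2]
tilt fix deg, tool [ 0.52 -0.42  0.  ]
```

Run:
```python
from h import *
m,P=campose("wrist"); im=cv2.imread("pics/w1.png")
im=np.clip(im.astype(float)*1.8,0,255).astype(np.uint8)
big=cv2.resize(im[130:300,240:500],None,fx=3,fy=3,interpolation=cv2.INTER_NEAREST)
def circ(c,r,z,col):
    q=np.array([(proj(m,P,[c[0]+r*np.cos(t),c[1]+r*np.sin(t),z])-[240,130])*3+1 for t in np.linspace(0,6.28,60)])
    cv2.polylines(big,[q.astype(int)],True,col,1)
circ([.5155,.1163],.026,.108,(0,255,255));circ([.5155,.1163],.026,.074,(255,0,255))
circ([.533,-.0037],.013,.092,(0,255,255));circ([.533,-.0037],.021,.082,(0,0,255))
cv2.imwrite("pics/c1.png",big)
```

```text
(no output)
```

View pics/c1.png

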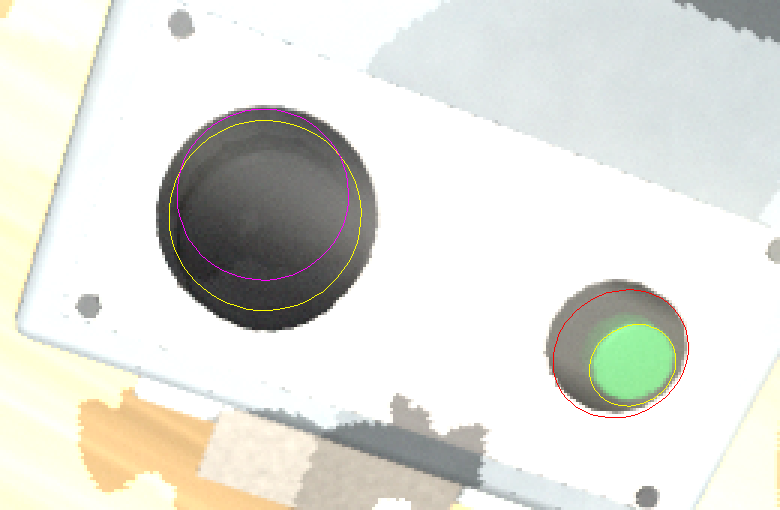

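Run:
```python
from h import *
m,P=campose("wrist")
a=onplane(m,P,(240+267/3,130+217/3),.073)[:2]
b=onplane(m,P,(240+616/3,130+346/3),.080)[:2]
g=onplane(m,P,(240+632/3,130+364/3),.092)[:2]
print(a,b,g)
for q in(b,g): d=a-q; print(np.linalg.norm(d),np.degrees(np.arctan2(-d[0],d[1])))
print(P[:3,3])
for c,kn,bt in(("scene",(327,203),(286,231)),("side",(263,213),(289,250))):
    m,P=campose(c)
    print(c,proj(m,P,[*a,.108]),proj(m,P,[*b,.092]))
```

```text
[0.51067708 0.11144193] [ 0.53439877 -0.00206004] [ 0.5332941  -0.00363115]
0.11595437046997456 11.804783181341044
0.11727465373998468 11.119454629189786
[0.55619645 0.14829861 0.37593179]
scene [325.24158577 199.91090349] [284.77292559 226.96198576]
side [262.25990819 208.12464706] [287.98215564 246.79800955]
```

```bash
cat >> h.py <<'E'
def to(x,y,z,yaw=None):
    o=get_obs(); r=R.from_quat(o["tool_rot"]).as_matrix()
    d=r.T@(np.array([x,y,z])-o["eef_pos"])*1000; cy=np.degrees(np.arctan2(r[1,0],r[0,0]))
    print("d mm",d.round(1),"tilt",np.degrees(np.cross([0,0,1],r.T@[0,0,-1])).round(2),"yaw",cy.round(1),"eef",np.round(o["eef_pos"],4),"f",np.round(o["ft_force"],1),"t",np.round(o["ft_torque"],2),"w",round(o["grip_width"]*1000,1),"t",o["clock"],"q6",round(o["joint_pos"][5],2))
E
python3 -c "
from h import *
to(.511,.110,.15)"
```

```text
d mm [19.7  6.3 82.2] tilt [ 0.52 -0.42  0.  ] yaw 31.7 eef [0.49   0.1053 0.232 ] f [-0.4  0.1  1. ] t [ 0.04  0.   -0.04] w 85.1 t 2.4 q6 2.8
```

Request:
{"op": "jog_arm", "data": {"deltas": [[[10, 3, 30, 0.5, -0.4, 0, 85], [10, 3, 30, 0, 0, 0, 85], [0, 0, 22, 0, 0, 0, 85], [0, 0, 0, 0, 0, 0, 85], [0, 0, 0, 0, 0, 0, 85]]]}}

```text
clock: 2.9
eef_pos: [0.5121, 0.1051, 0.1513]
tool_rot: [0.963, 0.269, 0.003, 0.001]
ft_force: [0.1, -0.2, 0.4]
grip_width: 0.0849
```

Run:
```python
from h import *
m,P,im=shot("wrist","w2.png"); to(.511,.110,.083)
im=np.clip(im[:,:,::-1].astype(float)*1.6,0,255).astype(np.uint8)
for z,r,col in((.108,.026,(0,255,255)),(.074,.033,(255,0,255))):
    q=np.array([proj(m,P,[.511+r*np.cos(t),.110+r*np.sin(t),z]) for t in np.linspace(0,6.28,60)])
    cv2.polylines(im,[q.astype(int)],True,col,1)
cv2.imwrite("pics/w2.png",im)
```

```text
d mm [ 1.4 -4.9 68.3] tilt [ 0.16 -0.3   0.  ] yaw 31.2 eef [0.5119 0.1051 0.1513] f [-0.9 -0.2  0.7] t [-0.    0.05  0.04] w 84.7 t 2.95 q6 2.8
```

View pics/w2.png

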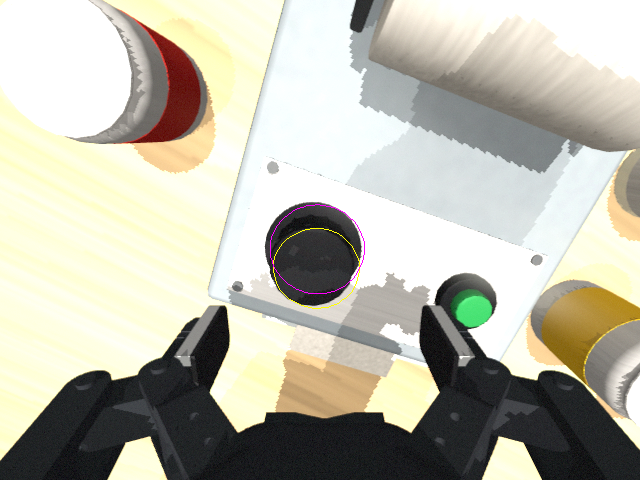

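The outline fits the knob within about 1.5 mm: it lies slightly left of my estimate, so I take (0.5105, 0.111). I'll centre the gripper and go down around it.

Request:
{"op": "jog_arm", "data": {"deltas": [[[1.5, -6, 5, 0.2, -0.3, 0, 85], [0, 0, 20, 0, 0, 0, 85], [0, 0, 20, 0, 0, 0, 85], [0, 0, 18, 0, 0, 0, 85], [0, 0, 5, 0, 0, 0, 85]]]}}

```text
clock: 3.45
eef_pos: [0.5153, 0.1131, 0.089]
tool_rot: [0.963, 0.268, 0.007, -0.0]
ft_force: [-0.4, -0.5, 0.4]
grip_width: 0.085
```

```bash
python3 -c "
from h import *
to(.5105,.111,.079)"
```

```text
d mm [-5.4 -0.7  9.9] tilt [ 0.17 -0.83  0.  ] yaw 31.1 eef [0.5153 0.1131 0.089 ] f [-0.4 -0.5  0.4] t [-0.03  0.05 -0.03] w 85.0 t 3.45 q6 2.81
```

Request:
{"op": "jog_arm", "data": {"deltas": [[[-5.5, -0.7, 8, 0.2, -0.8, 0, 85], [0, 0, 2, 0, 0, 0, 85], [0, 0, 0, 0, 0, 0, 85]]]}}

```text
clock: 3.75
eef_pos: [0.5111, 0.1116, 0.0802]
tool_rot: [0.963, 0.268, 0.001, -0.0]
ft_force: [1.0, 0.5, 1.5]
grip_width: 0.0848
```

```bash
python3 -c "
from h import *
to(.5105,.111,.079)"
```

```text
d mm [-0.8  0.2  1.2] tilt [-0.01 -0.11  0.  ] yaw 31.1 eef [0.5111 0.1116 0.0802] f [1.  0.5 1.5] t [ 0.04 -0.    0.03] w 84.8 t 3.75 q6 2.81
```

Request:
{"op": "jog_arm", "data": {"deltas": [[[-0.8, 0, 1, 0, 0, 0, 0], [0, 0, 0, 0, 0, 0, 0], [0, 0, 0, 0, 0, 0, 0], [0, 0, 0, 0, 0, 0, 0], [0, 0, 0, 0, 0, 0, 0]]]}}

```text
clock: 4.25
eef_pos: [0.5105, 0.113, 0.0814]
tool_rot: [0.963, 0.269, 0.002, -0.002]
ft_force: [0.3, 0.9, -1.5]
grip_width: 0.0503
```

```bash
python3 -c "
from h import *
to(.5105,.111,.079)"
```

```text
d mm [-1.   1.7  2.4] tilt [-0.15 -0.3   0.  ] yaw 31.2 eef [0.5105 0.113  0.0814] f [ 0.3  0.9 -1.5] t [-0.05 -0.09  0.09] w 50.3 t 4.25 q6 2.81
```

```bash
cat > s.py <<'E'
from h import *
o=get_obs(); r=R.from_quat(o["tool_rot"]).as_matrix()
T=[]; 
print("yaw %.1f"%np.degrees(np.arctan2(r[1,0],r[0,0])),"f",np.round(o["ft_force"],1),"torque",np.round(o["ft_torque"],2),"tau6",round(o["tau"][5],2),"toolpos err",(r.T@(np.array([.5105,.111,.080])-o["eef_pos"])*1000).round(1),"tilt",np.degrees(np.cross([0,0,1],r.T@[0,0,-1])).round(1),"w",round(o["grip_width"]*1000,1),"t",round(o["clock"],2))
E
python3 s.py
```

```text
yaw 31.2 f [ 0.3  0.9 -1.5] torque [-0.05 -0.09  0.09] tau6 0.06 toolpos err [-1.   1.7  1.4] tilt [-0.2 -0.3  0. ] w 50.3 t 4.25
```

Request:
{"op": "jog_arm", "data": {"deltas": [[[0, 0, 0, 0, 0, -4, 0], [0, 0, 0, 0, 0, -4, 0]]]}}

```text
clock: 4.45
eef_pos: [0.5105, 0.1128, 0.0815]
tool_rot: [0.941, 0.337, 0.002, -0.002]
ft_force: [-4.4, -1.4, 8.3]
grip_width: 0.0504
```

```bash
python3 s.py
```

```text
yaw 39.4 f [-4.4 -1.4  8.3] torque [-0.27  0.43 -0.29] tau6 0.36 toolpos err [-1.2  1.4  1.5] tilt [-0.1 -0.3  0. ] w 50.4 t 4.45
```

Request:
{"op": "jog_arm", "data": {"deltas": [[[0, 0, 0, 0, 0, -3.5, 0], [0, 0, 0, 0, 0, -3.5, 0]]]}}

```text
clock: 4.65
eef_pos: [0.5105, 0.1131, 0.0815]
tool_rot: [0.918, 0.396, 0.002, -0.002]
ft_force: [1.7, 3.3, -5.9]
grip_width: 0.0503
```

```bash
python3 s.py
```

```text
yaw 46.7 f [ 1.7  3.3 -5.9] torque [ 0.41 -0.15  0.01] tau6 0.57 toolpos err [-1.5  1.4  1.5] tilt [-0.1 -0.4  0. ] w 50.3 t 4.65
```

Request:
{"op": "jog_arm", "data": {"deltas": [[[0, 0, 0, 0, 0, -3.5, 0], [0, 0, 0, 0, 0, -3.5, 0]]]}}

```text
clock: 4.85
eef_pos: [0.5105, 0.113, 0.0815]
tool_rot: [0.891, 0.454, 0.003, -0.002]
ft_force: [-1.4, -0.2, -0.8]
grip_width: 0.05
```

```bash
python3 s.py
```

```text
yaw 54.0 f [-1.4 -0.2 -0.8] torque [-0.06  0.01 -0.11] tau6 0.45 toolpos err [-1.7  1.2  1.4] tilt [-0.  -0.4  0. ] w 50.0 t 4.85
```

Request:
{"op": "jog_arm", "data": {"deltas": [[[0, 0, 0, 0, 0, -3.5, 0], [0, 0, 0, 0, 0, -3.5, 0]]]}}

```text
clock: 5.05
eef_pos: [0.5105, 0.1129, 0.0814]
tool_rot: [0.861, 0.509, 0.003, -0.002]
ft_force: [-1.3, -1.2, -1.7]
grip_width: 0.05
```

```bash
python3 s.py
```

```text
yaw 61.2 f [-1.3 -1.2 -1.7] torque [-0.04 -0.13 -0.27] tau6 0.21 toolpos err [-1.7  0.9  1.4] tilt [-0.  -0.4  0. ] w 50.0 t 5.05
```

Request:
{"op": "jog_arm", "data": {"deltas": [[[0, 0, 0, 0, 0, -3, 0], [0, 0, 0, 0, 0, 0, 0], [0, 0, 0, 0, 0, 0, 0]]]}}

```text
clock: 5.35
eef_pos: [0.5105, 0.1131, 0.0815]
tool_rot: [0.847, 0.532, 0.003, -0.002]
ft_force: [-0.2, 3.4, -3.3]
grip_width: 0.0503
```

```bash
python3 s.py
```

```text
yaw 64.2 f [-0.2  3.4 -3.3] torque [ 0.22 -0.1  -0.1 ] tau6 -0.16 toolpos err [-1.9  0.9  1.4] tilt [-0.  -0.4  0. ] w 50.3 t 5.35
```

Request:
{"op": "jog_arm", "data": {"deltas": [[[0, 0, 0, 0, 0, -3.5, 0], [0, 0, 0, 0, 0, 0, 0], [0, 0, 0, 0, 0, 0, 0]]]}}

```text
clock: 5.65
eef_pos: [0.5105, 0.1131, 0.0814]
tool_rot: [0.831, 0.557, 0.003, -0.002]
ft_force: [-0.1, 3.2, 4.8]
grip_width: 0.0502
```

```bash
python3 s.py
```

```text
yaw 67.6 f [-0.1  3.2  4.8] torque [ 0.05 -0.18 -0.02] tau6 -0.03 toolpos err [-2.   0.8  1.4] tilt [-0.  -0.4  0. ] w 50.2 t 5.65
```

Request:
{"op": "jog_arm", "data": {"deltas": [[[0, 0, 0, 0, 0, -3.5, 0], [0, 0, 0, 0, 0, 0, 0], [0, 0, 0, 0, 0, 0, 0]]]}}

```text
clock: 5.95
eef_pos: [0.5105, 0.1133, 0.0814]
tool_rot: [0.814, 0.581, 0.003, -0.002]
ft_force: [0.0, 1.1, -5.1]
grip_width: 0.0504
```

```bash
python3 s.py
```

```text
yaw 71.0 f [ 0.   1.1 -5.1] torque [ 0.12 -0.14  0.13] tau6 0.1 toolpos err [-2.2  0.7  1.4] tilt [ 0.  -0.4  0. ] w 50.4 t 5.95
```

Request:
{"op": "jog_arm", "data": {"deltas": [[[0, 0, 0, 0, 0, -3.5, 0], [0, 0, 0, 0, 0, 0, 0], [0, 0, 0, 0, 0, 0, 0]]]}}

```text
clock: 6.25
eef_pos: [0.5105, 0.1133, 0.0814]
tool_rot: [0.796, 0.605, 0.003, -0.002]
ft_force: [-0.5, 0.6, 0.9]
grip_width: 0.0505
```

```bash
python3 s.py
```

```text
yaw 74.4 f [-0.5  0.6  0.9] torque [ 0.15 -0.06  0.28] tau6 0.24 toolpos err [-2.3  0.7  1.4] tilt [ 0.  -0.4  0. ] w 50.5 t 6.25
```

Request:
{"op": "jog_arm", "data": {"deltas": [[[0, 0, 0, 0, 0, -3.5, 0], [0, 0, 0, 0, 0, 0, 0], [0, 0, 0, 0, 0, 0, 0]]]}}

```text
clock: 6.55
eef_pos: [0.5105, 0.1132, 0.0815]
tool_rot: [0.779, 0.627, 0.003, -0.002]
ft_force: [-1.3, 1.0, -0.3]
grip_width: 0.0499
```

```bash
python3 s.py
```

```text
yaw 77.7 f [-1.3  1.  -0.3] torque [0.18 0.06 0.04] tau6 0.01 toolpos err [-2.2  0.5  1.4] tilt [ 0.1 -0.4  0. ] w 49.9 t 6.55
```

Request:
{"op": "jog_arm", "data": {"deltas": [[[0, 0, 0, 0, 0, -3.5, 0], [0, 0, 0, 0, 0, 0, 0], [0, 0, 0, 0, 0, 0, 0]]]}}

```text
clock: 6.85
eef_pos: [0.5105, 0.1132, 0.0815]
tool_rot: [0.761, 0.649, 0.003, -0.002]
ft_force: [-1.7, -0.7, -3.2]
grip_width: 0.0503
```

```bash
python3 s.py
```

```text
yaw 80.9 f [-1.7 -0.7 -3.2] torque [ 0.07  0.04 -0.07] tau6 -0.07 toolpos err [-2.2  0.3  1.5] tilt [ 0.1 -0.4  0. ] w 50.3 t 6.85
```

Request:
{"op": "jog_arm", "data": {"deltas": [[[0, 0, 0, 0, 0, -3.5, 0], [0, 0, 0, 0, 0, 0, 0], [0, 0, 0, 0, 0, 0, 0]]]}}

```text
clock: 7.15
eef_pos: [0.5105, 0.1131, 0.0815]
tool_rot: [0.743, 0.67, 0.003, -0.002]
ft_force: [-1.2, 0.3, -7.7]
grip_width: 0.0503
```

```bash
python3 s.py
```

```text
yaw 84.1 f [-1.2  0.3 -7.7] torque [ 0.28  0.23 -0.16] tau6 -0.22 toolpos err [-2.1  0.2  1.4] tilt [ 0.1 -0.4  0. ] w 50.3 t 7.15
```

Request:
{"op": "jog_arm", "data": {"deltas": [[[0, 0, 0, 0, 0, -3, 0], [0, 0, 0, 0, 0, 0, 0], [0, 0, 0, 0, 0, 0, 0]]]}}

```text
clock: 7.45
eef_pos: [0.5105, 0.1131, 0.0815]
tool_rot: [0.726, 0.687, 0.003, -0.002]
ft_force: [-0.3, 2.6, -0.6]
grip_width: 0.0502
```

```bash
python3 s.py
```

```text
yaw 86.9 f [-0.3  2.6 -0.6] torque [ 0.2   0.03 -0.16] tau6 -0.19 toolpos err [-2.1  0.1  1.4] tilt [ 0.1 -0.4  0. ] w 50.2 t 7.45
```

Request:
{"op": "jog_arm", "data": {"deltas": [[[0, 0, 0, 0, 0, -2, 0], [0, 0, 0, 0, 0, 0, 0], [0, 0, 0, 0, 0, 0, 0]]]}}

```text
clock: 7.75
eef_pos: [0.5105, 0.1132, 0.0815]
tool_rot: [0.715, 0.699, 0.003, -0.002]
ft_force: [-1.5, -0.0, -4.9]
grip_width: 0.0502
```

```bash
python3 s.py
```

```text
yaw 88.7 f [-1.5 -0.  -4.9] torque [ 0.07  0.11 -0.15] tau6 -0.13 toolpos err [-2.2  0.1  1.5] tilt [ 0.1 -0.4  0. ] w 50.2 t 7.75
```

Request:
{"op": "jog_arm", "data": {"deltas": [[[0, 0, 0, 0, 0, -3.5, 0], [0, 0, 0, 0, 0, 0, 0], [0, 0, 0, 0, 0, 0, 0]]]}}

```text
clock: 8.05
eef_pos: [0.5104, 0.1133, 0.0815]
tool_rot: [0.694, 0.72, 0.003, -0.002]
ft_force: [-0.2, 1.3, 2.3]
grip_width: 0.0505
```

```bash
python3 s.py
```

```text
yaw 92.1 f [-0.2  1.3  2.3] torque [ 0.14  0.08 -0.  ] tau6 -0.01 toolpos err [-2.3 -0.   1.4] tilt [ 0.2 -0.4  0. ] w 50.5 t 8.05
```

Request:
{"op": "jog_arm", "data": {"deltas": [[[0, 0, 0, 0, 0, -3.5, 0], [0, 0, 0, 0, 0, 0, 0], [0, 0, 0, 0, 0, 0, 0]]]}}

```text
clock: 8.35
eef_pos: [0.5104, 0.1134, 0.0815]
tool_rot: [0.673, 0.74, 0.003, -0.002]
ft_force: [-1.1, -0.9, -6.2]
grip_width: 0.05
```

```bash
python3 s.py
```

```text
yaw 95.5 f [-1.1 -0.9 -6.2] torque [0.06 0.08 0.1 ] tau6 0.12 toolpos err [-2.4 -0.1  1.4] tilt [ 0.2 -0.4  0. ] w 50.0 t 8.35
```

Request:
{"op": "jog_arm", "data": {"deltas": [[[0, 0, 0, 0, 0, -3.5, 0], [0, 0, 0, 0, 0, 0, 0], [0, 0, 0, 0, 0, 0, 0]]]}}

```text
clock: 8.65
eef_pos: [0.5103, 0.1134, 0.0814]
tool_rot: [0.65, 0.76, 0.003, -0.001]
ft_force: [0.5, 0.8, -2.4]
grip_width: 0.0502
```

```bash
python3 s.py
```

```text
yaw 98.8 f [ 0.5  0.8 -2.4] torque [ 0.2  -0.1   0.25] tau6 0.22 toolpos err [-2.4 -0.2  1.4] tilt [ 0.2 -0.4  0. ] w 50.2 t 8.65
```

Request:
{"op": "jog_arm", "data": {"deltas": [[[0, 0, 0, 0, 0, -3, 0], [0, 0, 0, 0, 0, 0, 0], [0, 0, 0, 0, 0, 0, 0]]]}}

```text
clock: 8.95
eef_pos: [0.5104, 0.1133, 0.0815]
tool_rot: [0.632, 0.775, 0.003, -0.001]
ft_force: [-0.4, 1.4, -1.0]
grip_width: 0.0502
```

```bash
python3 s.py
```

```text
yaw 101.6 f [-0.4  1.4 -1. ] torque [0.16 0.12 0.02] tau6 0.02 toolpos err [-2.3 -0.3  1.4] tilt [ 0.2 -0.4  0. ] w 50.2 t 8.95
```

Request:
{"op": "jog_arm", "data": {"deltas": [[[0, 0, 0, 0, 0, -3, 0], [0, 0, 0, 0, 0, 0, 0], [0, 0, 0, 0, 0, 0, 0]]]}}

```text
clock: 9.25
eef_pos: [0.5104, 0.1133, 0.0814]
tool_rot: [0.613, 0.79, 0.004, -0.001]
ft_force: [-1.1, 0.3, -0.4]
grip_width: 0.0501
```

```bash
python3 s.py
```

```text
yaw 104.3 f [-1.1  0.3 -0.4] torque [0.21 0.05 0.01] tau6 -0.04 toolpos err [-2.3 -0.4  1.4] tilt [ 0.2 -0.4  0. ] w 50.1 t 9.25
```

Request:
{"op": "jog_arm", "data": {"deltas": [[[0, 0, 0, 0, 0, -2.5, 0], [0, 0, 0, 0, 0, 0, 0], [0, 0, 0, 0, 0, 0, 0]]]}}

```text
clock: 9.55
eef_pos: [0.5104, 0.1131, 0.0814]
tool_rot: [0.598, 0.802, 0.004, -0.001]
ft_force: [-0.3, 0.3, -0.5]
grip_width: 0.0505
```

```bash
python3 s.py
```

```text
yaw 106.6 f [-0.3  0.3 -0.5] torque [ 0.3   0.15 -0.2 ] tau6 -0.22 toolpos err [-2.1 -0.5  1.4] tilt [ 0.2 -0.4  0. ] w 50.5 t 9.55
```

Request:
{"op": "jog_arm", "data": {"deltas": [[[0, 0, 0, 0, 0, -2.5, 0], [0, 0, 0, 0, 0, 0, 0], [0, 0, 0, 0, 0, 0, 0]]]}}

```text
clock: 9.85
eef_pos: [0.5104, 0.113, 0.0814]
tool_rot: [0.582, 0.813, 0.004, -0.001]
ft_force: [-0.6, 1.4, 0.3]
grip_width: 0.0505
```

```bash
python3 s.py
```

```text
yaw 108.8 f [-0.6  1.4  0.3] torque [ 0.27  0.13 -0.39] tau6 -0.4 toolpos err [-1.9 -0.6  1.4] tilt [ 0.3 -0.4  0. ] w 50.5 t 9.85
```

Request:
{"op": "jog_arm", "data": {"deltas": [[[0, 0, 0, 0, 0, -1.5, 0], [0, 0, 0, 0, 0, 0, 0], [0, 0, 0, 0, 0, 0, 0]]]}}

```text
clock: 10.15
eef_pos: [0.5104, 0.1129, 0.0814]
tool_rot: [0.572, 0.82, 0.004, -0.001]
ft_force: [-1.0, 0.2, -0.1]
grip_width: 0.05
```

```bash
python3 s.py
```

```text
yaw 110.2 f [-1.   0.2 -0.1] torque [ 0.3   0.13 -0.52] tau6 -0.53 toolpos err [-1.8 -0.6  1.4] tilt [ 0.3 -0.4  0. ] w 50.0 t 10.15
```

Request:
{"op": "jog_arm", "data": {"deltas": [[[0, 0, 0, 0, 0, -1.5, 0], [0, 0, 0, 0, 0, 0, 0], [0, 0, 0, 0, 0, 0, 0]]]}}

```text
clock: 10.45
eef_pos: [0.5103, 0.1132, 0.0815]
tool_rot: [0.56, 0.829, 0.004, -0.001]
ft_force: [-2.1, 1.2, 1.7]
grip_width: 0.0499
```

```bash
python3 s.py
```

```text
yaw 111.9 f [-2.1  1.2  1.7] torque [ 0.33  0.11 -0.15] tau6 -0.15 toolpos err [-2.1 -0.7  1.5] tilt [ 0.3 -0.4  0. ] w 49.9 t 10.45
```

Request:
{"op": "jog_arm", "data": {"deltas": [[[0, 0, 0, 0, 0, -1.5, 0], [0, 0, 0, 0, 0, 0, 0], [0, 0, 0, 0, 0, 0, 0]]]}}

```text
clock: 10.75
eef_pos: [0.5103, 0.1133, 0.0815]
tool_rot: [0.547, 0.837, 0.004, -0.001]
ft_force: [-1.1, 1.3, 0.6]
grip_width: 0.0503
```

```bash
python3 s.py
```

```text
yaw 113.6 f [-1.1  1.3  0.6] torque [ 0.27  0.1  -0.11] tau6 -0.12 toolpos err [-2.2 -0.7  1.5] tilt [ 0.3 -0.4  0. ] w 50.3 t 10.75
```

Request:
{"op": "jog_arm", "data": {"deltas": [[[0, 0, 0, 0, 0, -1.5, 0], [0, 0, 0, 0, 0, 0, 0], [0, 0, 0, 0, 0, 0, 0]]]}}

```text
clock: 11.05
eef_pos: [0.5103, 0.1133, 0.0815]
tool_rot: [0.535, 0.845, 0.004, -0.001]
ft_force: [-2.2, 1.1, 4.9]
grip_width: 0.0504
```

```bash
python3 s.py
```

```text
yaw 115.3 f [-2.2  1.1  4.9] torque [ 0.27  0.11 -0.04] tau6 -0.04 toolpos err [-2.2 -0.8  1.5] tilt [ 0.3 -0.3  0. ] w 50.4 t 11.05
```

Request:
{"op": "jog_arm", "data": {"deltas": [[[0, 0, 0, 0, 0, -3.5, 0], [0, 0, 0, 0, 0, -3.5, 0], [0, 0, 0, 0, 0, -3.5, 0], [0, 0, 0, 0, 0, 0, 0], [0, 0, 0, 0, 0, 0, 0]]]}}

```text
clock: 11.55
eef_pos: [0.5102, 0.1134, 0.0815]
tool_rot: [0.452, 0.892, 0.004, -0.001]
ft_force: [-1.4, 0.6, -0.2]
grip_width: 0.0503
```

```bash
python3 s.py
```

```text
yaw 126.3 f [-1.4  0.6 -0.2] torque [0.27 0.05 0.2 ] tau6 0.17 toolpos err [-2.2 -1.2  1.5] tilt [ 0.3 -0.3  0. ] w 50.3 t 11.55
```

Request:
{"op": "jog_arm", "data": {"deltas": [[[0, 0, 0, 0, 0, -2.5, 0], [0, 0, 0, 0, 0, 0, 0], [0, 0, 0, 0, 0, 0, 0]]]}}

```text
clock: 11.85
eef_pos: [0.5102, 0.1133, 0.0815]
tool_rot: [0.434, 0.901, 0.004, -0.001]
ft_force: [-1.4, 0.4, 1.6]
grip_width: 0.0499
```

```bash
python3 s.py
```

```text
yaw 128.6 f [-1.4  0.4  1.6] torque [0.16 0.29 0.05] tau6 0.01 toolpos err [-2.  -1.2  1.4] tilt [ 0.3 -0.3  0. ] w 49.9 t 11.85
```

Request:
{"op": "jog_arm", "data": {"deltas": [[[0, 0, 0, 0, 0, -2, 0], [0, 0, 0, 0, 0, 0, 0], [0, 0, 0, 0, 0, 0, 0]]]}}

```text
clock: 12.15
eef_pos: [0.5102, 0.1133, 0.0815]
tool_rot: [0.419, 0.908, 0.004, -0.001]
ft_force: [-1.7, 1.6, -0.1]
grip_width: 0.0506
```

```bash
python3 s.py
```

```text
yaw 130.4 f [-1.7  1.6 -0.1] torque [ 0.25  0.2  -0.02] tau6 -0.05 toolpos err [-1.9 -1.3  1.5] tilt [ 0.4 -0.2  0. ] w 50.6 t 12.15
```

Request:
{"op": "jog_arm", "data": {"deltas": [[[0, 0, 0, 0, 0, -2, 0], [0, 0, 0, 0, 0, 0, 0], [0, 0, 0, 0, 0, 0, 0]]]}}

```text
clock: 12.45
eef_pos: [0.5103, 0.1132, 0.0814]
tool_rot: [0.405, 0.914, 0.004, -0.001]
ft_force: [-0.8, 2.3, -4.3]
grip_width: 0.0503
```

```bash
python3 s.py
```

```text
yaw 132.2 f [-0.8  2.3 -4.3] torque [ 0.35  0.3  -0.3 ] tau6 -0.34 toolpos err [-1.8 -1.3  1.4] tilt [ 0.4 -0.2  0. ] w 50.3 t 12.45
```

Request:
{"op": "jog_arm", "data": {"deltas": [[[0, 0, 0, 0, 0, -1.5, 0], [0, 0, 0, 0, 0, 0, 0], [0, 0, 0, 0, 0, 0, 0]]]}}

```text
clock: 12.75
eef_pos: [0.5102, 0.1132, 0.0815]
tool_rot: [0.394, 0.919, 0.004, -0.001]
ft_force: [1.3, 0.2, -9.0]
grip_width: 0.0502
```

```bash
python3 s.py
```

```text
yaw 133.6 f [ 1.3  0.2 -9. ] torque [-0.04  0.08 -0.6 ] tau6 -0.56 toolpos err [-1.7 -1.3  1.5] tilt [ 0.4 -0.2  0. ] w 50.2 t 12.75
```

Request:
{"op": "jog_arm", "data": {"deltas": [[[0, 0, 0, 0, 0, -1, 0], [0, 0, 0, 0, 0, 0, 0], [0, 0, 0, 0, 0, 0, 0]]]}}

```text
clock: 13.05
eef_pos: [0.5102, 0.1131, 0.0815]
tool_rot: [0.386, 0.923, 0.004, -0.001]
ft_force: [0.8, -0.1, -0.5]
grip_width: 0.0502
```

```bash
python3 s.py
```

```text
yaw 134.6 f [ 0.8 -0.1 -0.5] torque [ 0.16  0.19 -0.65] tau6 -0.66 toolpos err [-1.7 -1.3  1.4] tilt [ 0.4 -0.3  0. ] w 50.2 t 13.05
```

Request:
{"op": "jog_arm", "data": {"deltas": [[[0, 0, 0, 0, 0, -1, 0], [0, 0, 0, 0, 0, 0, 0], [0, 0, 0, 0, 0, 0, 0]]]}}

```text
clock: 13.35
eef_pos: [0.5102, 0.1132, 0.0815]
tool_rot: [0.377, 0.926, 0.004, -0.001]
ft_force: [0.2, 0.6, 5.0]
grip_width: 0.0503
```

```bash
python3 s.py
```

```text
yaw 135.7 f [0.2 0.6 5. ] torque [ 0.47  0.09 -0.71] tau6 -0.75 toolpos err [-1.8 -1.4  1.5] tilt [ 0.4 -0.3  0. ] w 50.3 t 13.35
```

At the stop: 0.75 N m and still rising, with no snap as the clicks showed. Now I'll go clockwise and count the torque cycles.

Request:
{"op": "jog_arm", "data": {"deltas": [[[0, 0, 0, 0, 0, 3, 0], [0, 0, 0, 0, 0, 3.5, 0], [0, 0, 0, 0, 0, 0, 0], [0, 0, 0, 0, 0, 0, 0]]]}}

```text
clock: 13.75
eef_pos: [0.5102, 0.1133, 0.0814]
tool_rot: [0.428, 0.904, 0.004, -0.001]
ft_force: [-1.3, -0.1, 3.1]
grip_width: 0.0504
```

```bash
python3 s.py
```

```text
yaw 129.3 f [-1.3 -0.1  3.1] torque [ 0.26  0.12 -0.03] tau6 -0.0 toolpos err [-2.  -1.2  1.4] tilt [ 0.4 -0.3  0. ] w 50.4 t 13.75
```

Request:
{"op": "jog_arm", "data": {"deltas": [[[0, 0, 0, 0, 0, 3, 0], [0, 0, 0, 0, 0, 3, 0], [0, 0, 0, 0, 0, 0, 0], [0, 0, 0, 0, 0, 0, 0]]]}}

```text
clock: 14.15
eef_pos: [0.5102, 0.1135, 0.0814]
tool_rot: [0.471, 0.882, 0.003, -0.001]
ft_force: [-1.0, 0.6, -0.4]
grip_width: 0.0496
```

```bash
python3 s.py
```

```text
yaw 123.7 f [-1.   0.6 -0.4] torque [0.17 0.15 0.37] tau6 0.33 toolpos err [-2.3 -1.2  1.4] tilt [ 0.3 -0.3  0. ] w 49.6 t 14.15
```

Request:
{"op": "jog_arm", "data": {"deltas": [[[0, 0, 0, 0, 0, 3, 0], [0, 0, 0, 0, 0, 3, 0], [0, 0, 0, 0, 0, 0, 0], [0, 0, 0, 0, 0, 0, 0]]]}}

```text
clock: 14.55
eef_pos: [0.5103, 0.1134, 0.0814]
tool_rot: [0.515, 0.857, 0.003, -0.001]
ft_force: [0.2, 1.0, -0.1]
grip_width: 0.0503
```

```bash
python3 s.py
```

```text
yaw 118.0 f [ 0.2  1.  -0.1] torque [0.34 0.02 0.12] tau6 0.1 toolpos err [-2.2 -0.9  1.4] tilt [ 0.3 -0.2  0. ] w 50.3 t 14.55
```

Request:
{"op": "jog_arm", "data": {"deltas": [[[0, 0, 0, 0, 0, 3, 0], [0, 0, 0, 0, 0, 3, 0], [0, 0, 0, 0, 0, 0, 0], [0, 0, 0, 0, 0, 0, 0]]]}}

```text
clock: 14.95
eef_pos: [0.5103, 0.1132, 0.0815]
tool_rot: [0.559, 0.829, 0.003, -0.001]
ft_force: [-0.9, 0.1, 5.3]
grip_width: 0.0503
```

```bash
python3 s.py
```

```text
yaw 112.0 f [-0.9  0.1  5.3] torque [ 0.32  0.08 -0.11] tau6 -0.14 toolpos err [-2.1 -0.7  1.5] tilt [ 0.3 -0.3  0. ] w 50.3 t 14.95
```

Request:
{"op": "jog_arm", "data": {"deltas": [[[0, 0, 0, 0, 0, 3, 0], [0, 0, 0, 0, 0, 3, 0], [0, 0, 0, 0, 0, 0, 0], [0, 0, 0, 0, 0, 0, 0]]]}}

```text
clock: 15.35
eef_pos: [0.5104, 0.1133, 0.0815]
tool_rot: [0.601, 0.8, 0.003, -0.001]
ft_force: [-1.3, 1.4, -1.3]
grip_width: 0.0504
```

```bash
python3 s.py
```

```text
yaw 106.2 f [-1.3  1.4 -1.3] torque [ 0.24  0.06 -0.08] tau6 -0.05 toolpos err [-2.2 -0.5  1.4] tilt [ 0.2 -0.3  0. ] w 50.4 t 15.35
```

Request:
{"op": "jog_arm", "data": {"deltas": [[[0, 0, 0, 0, 0, 3, 0], [0, 0, 0, 0, 0, 3, 0], [0, 0, 0, 0, 0, 0, 0], [0, 0, 0, 0, 0, 0, 0]]]}}

```text
clock: 15.75
eef_pos: [0.5104, 0.1133, 0.0815]
tool_rot: [0.64, 0.768, 0.003, -0.001]
ft_force: [-1.6, 0.9, 0.3]
grip_width: 0.0503
```

```bash
python3 s.py
```

```text
yaw 100.4 f [-1.6  0.9  0.3] torque [ 0.21  0.07 -0.04] tau6 0.0 toolpos err [-2.3 -0.3  1.5] tilt [ 0.2 -0.3  0. ] w 50.3 t 15.75
```

Request:
{"op": "jog_arm", "data": {"deltas": [[[0, 0, 0, 0, 0, 3, 0], [0, 0, 0, 0, 0, 3, 0], [0, 0, 0, 0, 0, 0, 0], [0, 0, 0, 0, 0, 0, 0]]]}}

```text
clock: 16.15
eef_pos: [0.5104, 0.1133, 0.0815]
tool_rot: [0.677, 0.736, 0.003, -0.001]
ft_force: [-2.2, 0.8, 3.0]
grip_width: 0.0499
```

```bash
python3 s.py
```

```text
yaw 94.7 f [-2.2  0.8  3. ] torque [ 0.14 -0.04  0.12] tau6 0.1 toolpos err [-2.4 -0.1  1.5] tilt [ 0.2 -0.3  0. ] w 49.9 t 16.15
```

Request:
{"op": "jog_arm", "data": {"deltas": [[[0, 0, 0, 0, 0, 3, 0], [0, 0, 0, 0, 0, 3, 0], [0, 0, 0, 0, 0, 0, 0], [0, 0, 0, 0, 0, 0, 0]]]}}

```text
clock: 16.55
eef_pos: [0.5104, 0.1132, 0.0814]
tool_rot: [0.714, 0.7, 0.003, -0.001]
ft_force: [-0.4, 1.7, 3.1]
grip_width: 0.0497
```

```bash
python3 s.py
```

```text
yaw 88.8 f [-0.4  1.7  3.1] torque [ 0.21  0.02 -0.11] tau6 -0.1 toolpos err [-2.2  0.1  1.4] tilt [ 0.1 -0.3  0. ] w 49.7 t 16.55
```

Request:
{"op": "jog_arm", "data": {"deltas": [[[0, 0, 0, 0, 0, 3, 0], [0, 0, 0, 0, 0, 3, 0], [0, 0, 0, 0, 0, 0, 0], [0, 0, 0, 0, 0, 0, 0]]]}}

```text
clock: 16.95
eef_pos: [0.5105, 0.1132, 0.0815]
tool_rot: [0.749, 0.662, 0.003, -0.001]
ft_force: [-0.3, 1.6, -3.3]
grip_width: 0.0501
```

```bash
python3 s.py
```

```text
yaw 82.9 f [-0.3  1.6 -3.3] torque [ 0.32  0.1  -0.05] tau6 -0.08 toolpos err [-2.2  0.3  1.4] tilt [ 0.1 -0.4  0. ] w 50.1 t 16.95
```

Request:
{"op": "jog_arm", "data": {"deltas": [[[0, 0, 0, 0, 0, 3, 0], [0, 0, 0, 0, 0, 3, 0], [0, 0, 0, 0, 0, 0, 0], [0, 0, 0, 0, 0, 0, 0]]]}}

```text
clock: 17.35
eef_pos: [0.5105, 0.1132, 0.0815]
tool_rot: [0.782, 0.624, 0.003, -0.001]
ft_force: [-1.4, 0.3, 1.1]
grip_width: 0.0507
```

```bash
python3 s.py
```

```text
yaw 77.2 f [-1.4  0.3  1.1] torque [ 0.03 -0.08  0.08] tau6 0.09 toolpos err [-2.2  0.5  1.4] tilt [ 0.1 -0.4  0. ] w 50.7 t 17.35
```

Request:
{"op": "jog_arm", "data": {"deltas": [[[0, 0, 0, 0, 0, 3, 0], [0, 0, 0, 0, 0, 3, 0], [0, 0, 0, 0, 0, 0, 0], [0, 0, 0, 0, 0, 0, 0]]]}}

```text
clock: 17.75
eef_pos: [0.5105, 0.1133, 0.0814]
tool_rot: [0.812, 0.584, 0.003, -0.002]
ft_force: [1.1, 2.3, 0.3]
grip_width: 0.0506
```

```bash
python3 s.py
```

```text
yaw 71.4 f [1.1 2.3 0.3] torque [ 0.17 -0.16  0.09] tau6 0.14 toolpos err [-2.2  0.7  1.4] tilt [ 0.  -0.4  0. ] w 50.6 t 17.75
```

Request:
{"op": "jog_arm", "data": {"deltas": [[[0, 0, 0, 0, 0, 3, 0], [0, 0, 0, 0, 0, 3, 0], [0, 0, 0, 0, 0, 0, 0], [0, 0, 0, 0, 0, 0, 0]]]}}

```text
clock: 18.15
eef_pos: [0.5105, 0.113, 0.0815]
tool_rot: [0.841, 0.541, 0.003, -0.002]
ft_force: [-2.1, -1.5, -0.8]
grip_width: 0.0502
```

```bash
python3 s.py
```

```text
yaw 65.5 f [-2.1 -1.5 -0.8] torque [-0.07  0.12 -0.12] tau6 -0.08 toolpos err [-1.9  0.8  1.5] tilt [ 0.  -0.4  0. ] w 50.2 t 18.15
```

Request:
{"op": "jog_arm", "data": {"deltas": [[[0, 0, 0, 0, 0, 3, 0], [0, 0, 0, 0, 0, 3, 0], [0, 0, 0, 0, 0, 0, 0], [0, 0, 0, 0, 0, 0, 0]]]}}

```text
clock: 18.55
eef_pos: [0.5105, 0.113, 0.0815]
tool_rot: [0.868, 0.497, 0.003, -0.002]
ft_force: [-1.6, 3.1, 2.4]
grip_width: 0.0501
```

```bash
python3 s.py
```

```text
yaw 59.6 f [-1.6  3.1  2.4] torque [ 0.2  -0.03 -0.15] tau6 -0.12 toolpos err [-1.8  1.   1.4] tilt [-0.  -0.4  0. ] w 50.1 t 18.55
```

Request:
{"op": "jog_arm", "data": {"deltas": [[[0, 0, 0, 0, 0, 2.5, 0], [0, 0, 0, 0, 0, 2.5, 0], [0, 0, 0, 0, 0, 0, 0], [0, 0, 0, 0, 0, 0, 0]]]}}

```text
clock: 18.95
eef_pos: [0.5106, 0.1131, 0.0815]
tool_rot: [0.887, 0.461, 0.003, -0.002]
ft_force: [-0.4, 0.0, -0.2]
grip_width: 0.05
```

```bash
python3 s.py
```

```text
yaw 54.9 f [-0.4  0.  -0.2] torque [ 0.03  0.02 -0.01] tau6 -0.02 toolpos err [-1.8  1.1  1.4] tilt [-0.  -0.4  0. ] w 50.0 t 18.95
```

Request:
{"op": "jog_arm", "data": {"deltas": [[[0, 0, 0, 0, 0, 2.5, 0], [0, 0, 0, 0, 0, 2.5, 0], [0, 0, 0, 0, 0, 0, 0], [0, 0, 0, 0, 0, 0, 0]]]}}

```text
clock: 19.35
eef_pos: [0.5105, 0.1133, 0.0815]
tool_rot: [0.905, 0.425, 0.002, -0.002]
ft_force: [-0.7, 1.2, -0.0]
grip_width: 0.0502
```

```bash
python3 s.py
```

```text
yaw 50.4 f [-0.7  1.2 -0. ] torque [-0.11 -0.03  0.4 ] tau6 0.43 toolpos err [-1.8  1.5  1.4] tilt [-0.  -0.3  0. ] w 50.2 t 19.35
```

Request:
{"op": "jog_arm", "data": {"deltas": [[[0, 0, 0, 0, 0, 2.5, 0], [0, 0, 0, 0, 0, 2.5, 0], [0, 0, 0, 0, 0, 0, 0], [0, 0, 0, 0, 0, 0, 0]]]}}

```text
clock: 19.75
eef_pos: [0.5105, 0.1131, 0.0814]
tool_rot: [0.922, 0.386, 0.002, -0.002]
ft_force: [-0.6, 0.9, -4.4]
grip_width: 0.0502
```

```bash
python3 s.py
```

```text
yaw 45.4 f [-0.6  0.9 -4.4] torque [ 0.26 -0.01  0.07] tau6 0.06 toolpos err [-1.5  1.4  1.4] tilt [-0.1 -0.3  0. ] w 50.2 t 19.75
```

Request:
{"op": "jog_arm", "data": {"deltas": [[[0, 0, 0, 0, 0, 2.5, 0], [0, 0, 0, 0, 0, 2.5, 0], [0, 0, 0, 0, 0, 0, 0], [0, 0, 0, 0, 0, 0, 0]]]}}

```text
clock: 20.15
eef_pos: [0.5105, 0.1129, 0.0814]
tool_rot: [0.938, 0.345, 0.002, -0.002]
ft_force: [0.2, 1.0, 4.4]
grip_width: 0.0503
```

```bash
python3 s.py
```

```text
yaw 40.4 f [0.2 1.  4.4] torque [-0.16 -0.08 -0.12] tau6 -0.11 toolpos err [-1.3  1.4  1.4] tilt [-0.1 -0.3  0. ] w 50.3 t 20.15
```

Request:
{"op": "jog_arm", "data": {"deltas": [[[0, 0, 0, 0, 0, 2.5, 0], [0, 0, 0, 0, 0, 2.5, 0], [0, 0, 0, 0, 0, 0, 0], [0, 0, 0, 0, 0, 0, 0]]]}}

```text
clock: 20.55
eef_pos: [0.5106, 0.1129, 0.0814]
tool_rot: [0.952, 0.305, 0.002, -0.002]
ft_force: [0.5, 0.9, -2.7]
grip_width: 0.0502
```

```bash
python3 s.py
```

```text
yaw 35.5 f [ 0.5  0.9 -2.7] torque [ 0.04  0.13 -0.16] tau6 -0.15 toolpos err [-1.2  1.5  1.4] tilt [-0.2 -0.3  0. ] w 50.2 t 20.55
```

Request:
{"op": "jog_arm", "data": {"deltas": [[[0, 0, 0, 0, 0, 2, 0], [0, 0, 0, 0, 0, 1.5, 0], [0, 0, 0, 0, 0, 0, 0], [0, 0, 0, 0, 0, 0, 0]]]}}

```text
clock: 20.95
eef_pos: [0.5105, 0.1129, 0.0815]
tool_rot: [0.961, 0.276, 0.002, -0.002]
ft_force: [0.2, 2.2, -0.6]
grip_width: 0.0502
```

```bash
python3 s.py
```

```text
yaw 32.1 f [ 0.2  2.2 -0.6] torque [ 0.05 -0.21  0.02] tau6 -0.0 toolpos err [-1.1  1.6  1.4] tilt [-0.2 -0.3  0. ] w 50.2 t 20.95
```

Request:
{"op": "jog_arm", "data": {"deltas": [[[0, 0, 0, 0, 0, 0, 85], [0, 0, 0, 0, 0, 0, 85], [0, 0, 0, 0, 0, 0, 85], [0, 0, 0, 0, 0, 0, 85], [0, 0, 0, 0, 0, 0, 85]]]}}

```text
clock: 21.45
eef_pos: [0.5118, 0.1127, 0.082]
tool_rot: [0.961, 0.277, 0.003, -0.002]
ft_force: [0.5, -0.2, -0.6]
grip_width: 0.0846
```

Request:
{"op": "jog_arm", "data": {"deltas": [[[0, 0, -15, 0, 0, 0, 85], [0, 0, -25, 0, 0, 0, 85], [0, 0, -25, 0, 0, 0, 85], [0, 0, -20, 0, 0, 0, 0], [0, 0, 0, -0.2, -0.3, 0, 0]]]}}

```text
clock: 21.95
eef_pos: [0.5106, 0.1118, 0.1691]
tool_rot: [0.961, 0.277, -0.0, 0.001]
ft_force: [-0.8, -0.1, 0.3]
grip_width: 0.0587
```

```bash
python3 -c "
from h import *
to(.5338,-.0025,.15)"
```

```text
d mm [-41.1 109.   19.2] tilt [ 0.08  0.03 -0.  ] yaw 32.1 eef [0.5106 0.1118 0.1691] f [-0.8 -0.1  0.3] t [ 0.   -0.01  0.03] w 58.7 t 21.95 q6 2.8
```

Request:
{"op": "jog_arm", "data": {"deltas": [[[-14, 37, 0, 0, 0, 0, 0], [-14, 37, 0, 0, 0, 0, 0], [-13, 35, 10, 0, 0, 0, 0], [0, 0, 8, 0, 0, 0, 0], [0, 0, 0, 0, 0, 0, 0]]]}}

```text
clock: 22.45
eef_pos: [0.535, -0.0043, 0.1483]
tool_rot: [0.96, 0.279, -0.0, 0.001]
ft_force: [-0.3, 0.2, -0.3]
grip_width: -0.0001
```

Run:
```python
from h import *
m,P,im=shot("wrist","w3.png"); to(.5338,-.0025,.13)
im=np.clip(im[:,:,::-1].astype(float)*1.6,0,255).astype(np.uint8)
for z,r,col in((.092,.013,(0,255,255)),(.082,.021,(255,0,255))):
    q=np.array([proj(m,P,[.5338+r*np.cos(t),-.0025+r*np.sin(t),z]) for t in np.linspace(0,6.28,60)])
    cv2.polylines(im,[q.astype(int)],True,col,1)
cv2.imwrite("pics/w3.png",im)
```

```text
d mm [-0.3 -2.2 18.7] tilt [ 0.12  0.02 -0.  ] yaw 32.4 eef [ 0.5352 -0.0041  0.1487] f [-0.6 -0.5 -1.2] t [ 0.03 -0.04 -0.01] w -0.3 t 22.5 q6 2.57
```

View pics/w3.png

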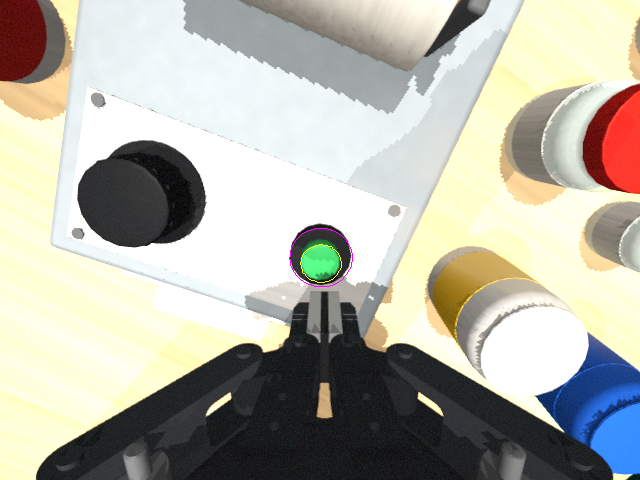

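The button sits at (320,261), within 1 mm of my estimate, the shut fingertips line up with it, and the cans and jar are clear. I'll descend and press.

Request:
{"op": "jog_arm", "data": {"deltas": [[[0, -2.2, 15, 0, 0, 0, 0], [0, 0, 20, 0, 0, 0, 0], [0, 0, 15, 0, 0, 0, 0], [0, 0, 3, 0, 0, 0, 0], [0, 0, 0, 0, 0, 0, 0]]]}}

```text
clock: 23.0
eef_pos: [0.5339, 0.0032, 0.0949]
tool_rot: [0.959, 0.283, 0.001, 0.001]
ft_force: [0.9, -0.4, -0.4]
grip_width: 0.0
```

```bash
python3 -c "
from h import *
to(.5338,-.0025,.085)"
```

```text
d mm [-3.2  4.8  9.9] tilt [ 0.1  -0.06  0.  ] yaw 32.9 eef [0.5339 0.0032 0.0949] f [ 0.9 -0.4 -0.4] t [ 0.01 -0.03  0.01] w 0.0 t 23.0 q6 2.57
```

Request:
{"op": "jog_arm", "data": {"deltas": [[[-3, 4.8, 0, 0, 0, 0, 0], [0, 0, 0, 0, 0, 0, 0], [0, 0, 0, 0, 0, 0, 0]]]}}

```text
clock: 23.3
eef_pos: [0.5352, -0.0016, 0.097]
tool_rot: [0.959, 0.284, 0.002, 0.001]
ft_force: [0.5, -0.7, 0.2]
grip_width: 0.0001
```

```bash
python3 -c "
from h import *
to(.5338,-.0025,.085)"
```

```text
d mm [-1.7 -0.1 12. ] tilt [ 0.2  -0.21  0.  ] yaw 33.0 eef [ 0.5352 -0.0016  0.097 ] f [ 0.5 -0.7  0.2] t [ 0.04 -0.02  0.06] w 0.1 t 23.3 q6 2.56
```

Request:
{"op": "jog_arm", "data": {"deltas": [[[-1.5, 0, 4, 0.2, -0.2, 0, 0], [0, 0, 4, 0, 0, 0, 0], [0, 0, 3, 0, 0, 0, 0], [0, 0, 2, 0, 0, 0, 0], [0, 0, 2, 0, 0, 0, 0]]]}}

```text
clock: 23.8
eef_pos: [0.5351, -0.0027, 0.0857]
tool_rot: [0.959, 0.284, 0.002, 0.0]
ft_force: [-8.3, 0.3, 23.7]
grip_width: 0.0001
```

```bash
python3 -c "
from h import *
to(.5338,-.0025,.085)"
```

```text
d mm [-1.  -0.9  0.7] tilt [ 0.11 -0.23  0.  ] yaw 32.9 eef [ 0.5351 -0.0027  0.0857] f [-8.3  0.3 23.7] t [ 0.06  1.79 -0.  ] w 0.1 t 23.8 q6 2.56
```

The force is 23.7 N at z = 0.0857, well over the 5 N spring, so the button is bottomed. I'll release it and retreat.

Request:
{"op": "jog_arm", "data": {"deltas": [[[0, 0, 0, 0, 0, 0, 0], [0, 0, -10, 0, 0, 0, 0], [0, 0, -20, 0, 0, 0, 0], [0, 0, -30, 0, 0, 0, 0], [0, 0, -30, 0, 0, 0, 0]]]}}

```text
clock: 24.3
eef_pos: [0.5314, -0.0029, 0.1754]
tool_rot: [0.959, 0.283, -0.002, -0.001]
ft_force: [0.5, -0.5, -0.6]
grip_width: 0.0002
```

Request:
{"op": "jog_arm", "data": {"deltas": [[[0, 0, -20, 0, 0, 0, 0], [0, 0, 0, 0, 0, 0, 0], [0, 0, 0, 0, 0, 0, 0]]]}}

```text
clock: 24.6
eef_pos: [0.5341, -0.0031, 0.2005]
tool_rot: [0.959, 0.283, 0.002, 0.0]
ft_force: [-0.5, 0.5, -1.1]
grip_width: 0.0001
```

Run:
```python
from h import *
a=cv2.imread("pics/side1.png"); m,P,im=shot("side","side2.png"); b=cv2.imread("pics/side2.png")
cv2.imwrite("pics/side_cmp.png",cv2.resize(np.hstack([a[140:400,200:500],b[140:400,200:500]]),None,fx=1.3,fy=1.3))
to(0,0,0)
```

```text
d mm [-447.3 -293.3  198.5] tilt [ 0.11 -0.18  0.  ] yaw 32.9 eef [ 0.5342 -0.0031  0.2004] f [-0.3 -0.4 -0.1] t [ 0.03 -0.05  0.05] w 0.1 t 24.65 q6 2.56
```

View pics/side_cmp.png

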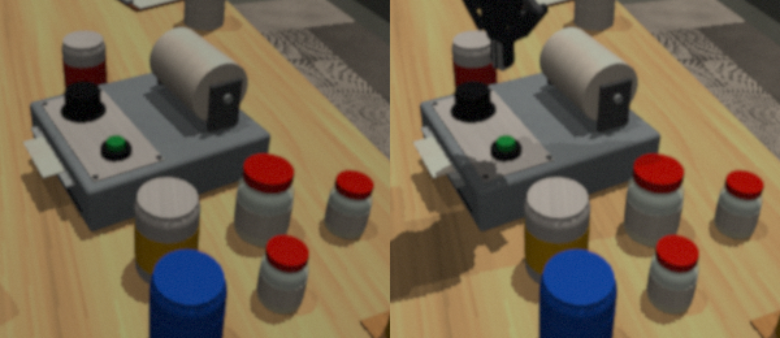

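The before and after crops match: the button is out again at (506,145), the cans and jar have not moved, and the gripper is clear. I'll hand in.

```bash
python3 -c "
from workcell import *
print(job_done())"
```

```text
the job is handed in; nothing more can be done
None
```

The selector is set four clicks clockwise from the anticlockwise stop, and the feed button was pressed fully in once and released. I handed the job in at about 24.7 s.

- **Finding the stop:** I turned the knob anticlockwise through four clicks. It then met a resistance that kept rising to about 0.75 N m without snapping through. The largest click reading was 0.53 N m.
- **Four clicks back:** Going clockwise, the torque changed sign four times, near tool yaw 115, 92, 67 and 43°. I let go at zero torque at 32.1°. That is within 1° of where I first gripped the knob, so it appears to have started at four clicks too.
- **Feed button:** The fingertip bottomed at z = 0.0857 m with 23.7 N, well past the 5 N spring. The button is visibly out again.
- **Cans and jar:** The before and after side pictures show both cans and the jar where they stood. The gripper is clear, at z = 0.20 m.

**What did not quite agree:**
- The click spacing came out at about 24°, where eight detents spread over exactly half a turn would give 25.7°.
- On the first clicks the fingers were sampled too coarsely to catch the torque peaks, so those read below the stated 0.4 N m.
- The setting pin cannot be seen, so the four clicks rest on the torque count alone.

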